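# Hold the chest lid at the gauge angle

### The arm

A 6-joint arm with a two-finger parallel gripper is mounted at the origin on the work surface. World frame = base frame: x ahead of the robot, y to its left, z up, the work surface at z = 0. Lengths are in mm, angles in rad, forces in N, time in s.
With the tool pointing down it reaches from about 275 to 875 mm from the base axis. Payload 12.5 kg.
Tool frame: the origin (TCP) lies on the centre line of the jaws, within the pads' length; the fingertips stand 17 mm ahead of it and the grasp point (between the pads) lies 2 mm behind it; z points along the fingers, y is the line along which they close (so a half turn about z gives the same grasp; the last joint's range is limited). The gripper opens to 85 mm and grips with 20 to 120 N. Pads are 22 mm wide; open, the fingers measure 114 mm over their backs; the gripper's body (76 mm by 85 mm) begins 54 mm behind the grasp point. The pads swing forward as they close: fully open they stand 13 mm farther back than shut.
Start: joints at [-1.248, 0.351, 1.652, -0, 1.139, -0.085], TCP at [218.142, -504.875, 248.29] pointing down, gripper open.
Joint ranges: [-2.75, 2.75], [-0.79, 2.1], [0.01, 2.65], [-1.57, 4.71], [0.07, 3.14], [-2.87, 2.87]. Speed limits (rad/s): [2.22, 2.22, 2.79, 3.14, 3.14, 3.14].

### API

Orientations are given as a unit quaternion [w, x, y, z].
In Python, from cell import get_obs, snapshot, finish_job gives the robot as it stands. The module is installed in compiled form; this text tells all that it offers.
- The arm moves only by the shell command python3 -m pendant 'ROWS' [FORCE]. ROWS is JSON, a list of rows, each a list of 5 numbers: the opening, from 0 (shut) to 1 (fully open), then the shift along the tool's x, y, z in m, then the turn about the tool's z in rad. A call has 1 to 5 rows; each row is the pose to reach, as a shift and turn from the pose commanded when the call began, along the tool's axes at that moment; what a row does not reach only later rows make up. A row lasts 1/8 s, in which the tool goes at most 62.5 mm and 10.7 degrees, less where a joint would pass 70% of its speed; a pose out of reach is approached as far as the arm can. A call with a gripper value outside its range is refused whole. The fingers move at their own pace and stop on an object; FORCE is the grip in N (left out, the last holds). Time passes only in rows, so rows that repeat a pose let the fingers close. It gives the time, the measured TCP pose, the force, the opening and the grip force at its end, in the units of the state.
- get_obs(): the state, without advancing time (a new reading comes with each control period).
- snapshot(name): name is "scene" or "top" or "wrist"; returns a dict with "color" (480x640x3 uint8, red, green, blue), "fov_y" (degrees; the focal length in pixels is half the picture's height over the tangent of half this angle, whatever the lens; pixels are square), "cx", "cy" (the principal point, pixels), "camera_from_world" (4x4, takes a point from world to camera coordinates); the wrist camera has in their place "T_tool_cam" (4x4, takes a point from camera to tool coordinates, whose origin is the TCP and whose axes are the flange's). Camera axes: x right, y down, z forward; pixel columns grow to the right and rows downward; lengths in mm; the calibration is good to about 2 mm. The wrist camera is an equidistant fisheye: a pixel r from the principal point sees the ray r / f radians off the axis. A picture is of the moment at which its call begins: read the wrist's pose just before it. There is no depth.
- finish_job(): hands the job in; it is judged then, once.
The state is a dict: "time": time; "q": joint angles; "dq": joint speeds; "effort": joint torques, N m; "position": TCP position; "tool_rot": TCP orientation; "wrist_force": force on the tool from outside, world axes, zero at the start; "wrist_torque": the same for the moment, N m; "grip_width": finger opening in mm; "grasp_force": force on a finger pad.
Only numpy, scipy, OpenCV 4.12 (cv2) and the standard library are available. Lean on these libraries where they do the work, as an engineer would, in place of code of your own. Each camera call takes 0.05 s, during which the arm holds its last target. There are 200 camera calls.

### The job

The inlaid chest is ready to have its lid stay fitted: first, with the lid still shut, swing the chest's front door open by its handle to at least 60 degrees and leave it standing open. Then raise the lid by one of its two pulls until it is in line with the steel gauge arm at the chest's side, and finish while still holding it steady there, because it falls shut if let go. Do not push the gauge arm, and leave the other things on the bench where they are.

Things in the scene. Friction and masses are not known exactly. Their poses are not given: they have to be found in the camera images.
- chest: Light wooden inlaid chest, fixed: 170 deep (x), 360 wide (y), 140 high plus lid (mm). Origin mid-underside; x points front to back (away from the robot, within 9 degrees of yaw), y left, z up. Front: fixed panel on the left half, door on the right half, outer faces 100 in front of the origin. The shut lid's top is 153 above the bench, its front edge 102 in front of the origin.
- door (a joint): Opening of the chest's front door, rad: 0 shut, grows as the free edge swings toward the robot, up to 1.7. Starts shut or ajar (up to 0.2), stays where left (light friction). 178 wide, 124 high, 15 thick (mm), hinged on a vertical line at its right-hand outer (-y) edge, so its handle is near the chest's middle.
- door_handle (a point): Grip point on the door's brass handle: vertical round bar, 10 mm diameter, centre 38 mm off the door's face, 155 mm from the hinge along the door. Point on the bar's centre line, 112 mm above the bench; bar spans 61 to 135 mm above it, with a stub to the door at each end. Can be pinched from above. Axes turn with the door: x into its face, y away from the hinge, z up.
- door_hinge (a point): Point on the door's vertical hinge line (outer right edge, on the door's outer face), 112 mm above the bench. Axes as door_handle.
- lid (a joint): Opening of the chest's lid, rad: 0 shut and level, grows as the front edge rises, up to 1.25. Board 187 deep, 364 wide, 12 thick (mm), 0.35 to 0.7 kg, on a free hinge along the chest's back top edge: it falls shut when let go.
- lid_pull (a point): Middle of the lid's left (+y) brass pull: level round bar, 10 mm diameter, 60 long, parallel to the hinge, in the lid's plane 35 in front of its front edge, a stub at each end. 222 from the hinge line, 147 above the bench when shut. An equal pull is 250 to the right (-y), above the door. Axes turn with the lid: x toward the hinge, y left along the pull, z out of the lid's top.
- gauge_tip (a point): Tip (mid height) of the gauge arm: straight steel blade 230 long, 16 high, 4 thick (mm), pivoted on the lid's hinge axis (147 above the bench) on a post at the chest's right (-y) side. Set 0.40 to 0.85 rad above level, held by friction; the lid is at the marked angle when it makes the same angle. Axes turn with the blade: x from tip to pivot, y left along the hinge, z square to the blade, up.
- glue_mid (a point): white glue bottle, 48 diameter, 120 high, standing; point at its mid height, 60 above the bench (mm). A bystander.
- tin_mid (a point): small round steel bowl, 72 across, 45 high; point 22 above the bench on its axis (mm). A bystander.
- chisel_mid (a point): screwdriver, 190 long, lying; point near its middle, 12 above its underside (mm). A bystander.
- mallet_mid (a point): hammer, 260 long, lying; point near its middle, 15 above its underside (mm). A bystander.
- smallbox_mid (a point): closed wooden box 90 x 130 x 50 high; point at its centre (mm). A bystander.
- sander_mid (a point): cork sanding block 110 x 55 x 30 high; point at its centre (mm). A bystander.
- offcut_mid (a point): dark wood offcut 200 x 35 x 18 high; point at its centre (mm). A bystander.

How it is judged:
By the outcome, as a careful person would: the job done as asked, in the order asked, and still so for the second after the job is handed in, while the arm keeps its last pose, push and grip.
It also fails if it takes over 51 s, if anything falls off the work surface, if the arm or the gripper's body presses on something with over 40 N, if the wrist force passes 120 N, or if a joint passes its speed limit or range.

## Working session

There is one attempt and no reset: what is moved stays moved. The work goes in short steps, Python scripts to look and compute and a shell command to move; the robot and the scene stay as the last step left them, time stands still between calls to the robot, and variables do not carry over. Pictures are saved under pics/ and viewed, at most 10 in all, crops included, and the job is handed in when it is done.

```bash
mkdir -p pics
python3 - <<'E'
from cell import get_obs,snapshot
import cv2,numpy as np
o=get_obs();print({k:np.round(v,3).tolist() for k,v in o.items()})
for n in("scene","top","wrist"):
    s=snapshot(n);cv2.imwrite(f"pics/{n}0.png",s["color"][:,:,::-1])
    print(n,{k:np.round(v,4).tolist() for k,v in s.items() if k!="color"})
E
```

```text
{'time': 0.0, 'q': [-1.248, 0.351, 1.652, -0.0, 1.139, -0.085], 'dq': [-0.0, -0.002, -0.001, -0.0, 0.003, 0.001], 'effort': [0.001, -50.609, -29.14, -0.0, 0.005, 0.0], 'position': [218.027, -504.604, 247.769], 'tool_rot': [-0.001, 0.979, 0.202, -0.0], 'wrist_force': [-0.587, 0.166, -0.732], 'wrist_torque': [-0.011, -0.051, 0.033], 'grasp_force': 0.0, 'grip_width': 85.347}
scene {'fov_y': 42.6819, 'cx': 331.079, 'cy': 235.8892, 'camera_from_world': [[0.5636, 0.8259, -0.0183, -330.7114], [0.5405, -0.3854, -0.7479, -242.1292], [-0.6247, 0.4116, -0.6636, 1750.9345], [0.0, 0.0, 0.0, 1.0]]}
top {'fov_y': 55.6783, 'cx': 320.2465, 'cy': 242.5807, 'camera_from_world': [[-0.0084, -0.9995, 0.0304, -24.5177], [-0.9983, 0.0066, -0.0585, 577.065], [0.0582, -0.0309, -0.9978, 1059.1293], [0.0, 0.0, 0.0, 1.0]]}
wrist {'fov_y': 65.7065, 'cx': 326.1806, 'cy': 237.9788, 'T_tool_cam': [[-0.0003, -0.9548, -0.2971, 77.1305], [1.0, -0.0002, -0.0003, 1.0543], [0.0002, -0.2971, 0.9548, -125.7814], [0.0, 0.0, 0.0, 1.0]]}
```

View pics/scene0.png

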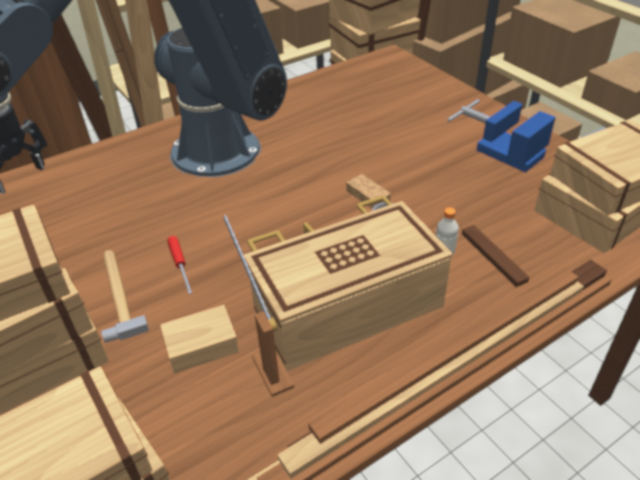

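View pics/top0.png

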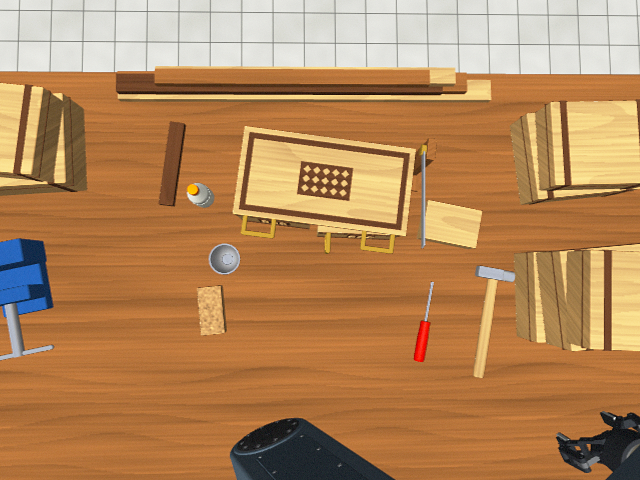

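The scene view shows the chest with the gauge blade rising at its right (scene pixels 225,217 to 268,318). In the top view the left pull is at (258,228), the right pull at (378,243), the door handle at (327,243) and the gauge tip near (423,245). I'll enlarge both views before measuring.

Run:
```python
import cv2,numpy as np
t=cv2.imread("pics/top0.png")[115:265,220:440];s=cv2.imread("pics/scene0.png")[185:335,205:465]
a=cv2.resize(t,(800,546),interpolation=cv2.INTER_CUBIC);cv2.imwrite("pics/t1.png",a)
cv2.imwrite("pics/s1.png",cv2.resize(s,(800,462),interpolation=cv2.INTER_CUBIC))
```

```text
(no output)
```

View pics/t1.png

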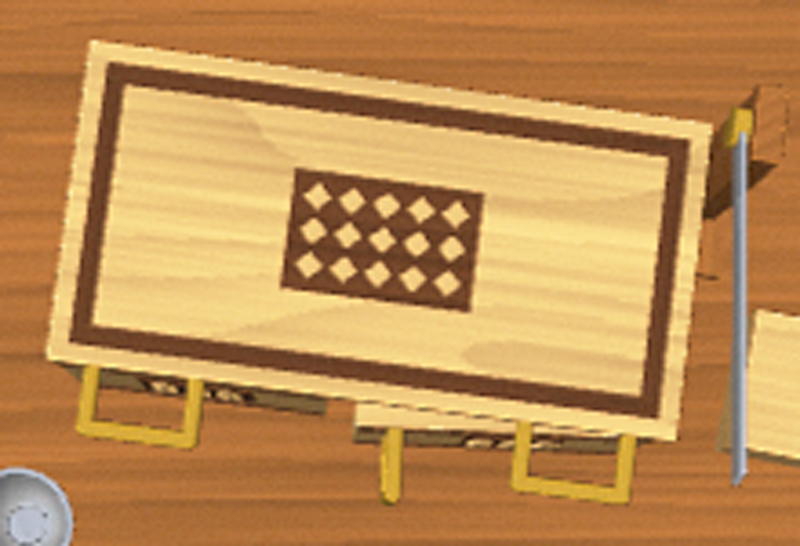

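View pics/s1.png

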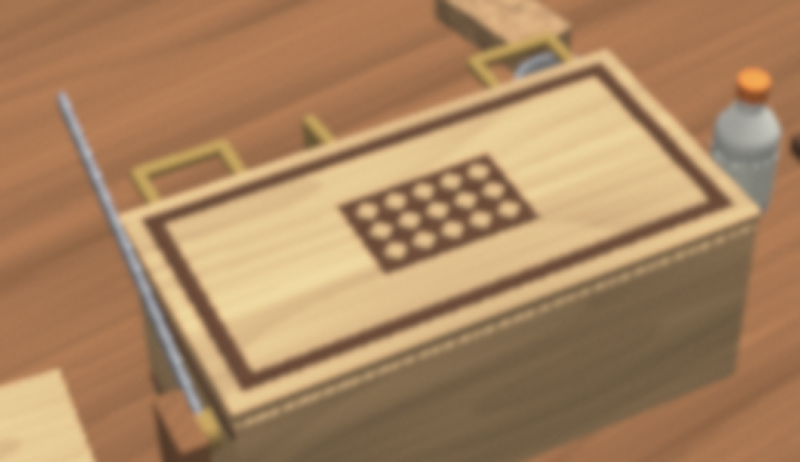

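Top crop: lid corners at (91,41), (713,125), (678,440) and (48,360). The handle's bar is near (391,495), the pulls' bars run (82,433)-(192,443) and (517,487)-(628,500), and the gauge tip is at (740,482). In the scene crop the gauge tip is at (63,95). The door stands slightly ajar.

```bash
cat > h.py <<'E'
import numpy as np,cv2
from cell import get_obs,snapshot
from scipy.spatial.transform import Rotation as R
def tool():
    o=get_obs();w,x,y,z=o["tool_rot"];return np.array(o["position"]),R.from_quat([x,y,z,w]).as_matrix(),o
def ray(s,u,v,pose=None):
    f=240/np.tan(np.radians(s["fov_y"])/2);d=np.array([(u-s["cx"])/f,(v-s["cy"])/f,1.])
    if pose is None:
        M=np.array(s["camera_from_world"]);return -M[:3,:3].T@M[:3,3],M[:3,:3].T@(d/np.linalg.norm(d))
    r=np.hypot(d[0],d[1]);d=np.array([*(d[:2]/r*np.sin(r)),np.cos(r)]);T=np.array(s["T_tool_cam"]);p,Q=pose
    return p+Q@T[:3,3],Q@T[:3,:3]@d
def plane(r,z): return r[0]+r[1]*(z-r[0][2])/r[1][2]
def tri(a,b):
    A=[np.eye(3)-np.outer(r[1],r[1]) for r in(a,b)];return np.linalg.solve(A[0]+A[1],A[0]@a[0]+A[1]@b[0])
# inverse: world to pixel for wrist
def proj_w(s,X,pose):
    T=np.array(s["T_tool_cam"]);p,Q=pose;c=T[:3,:3].T@(Q.T@(np.array(X)-p)-T[:3,3]);f=240/np.tan(np.radians(s["fov_y"])/2)
    h=np.hypot(c[0],c[1]);a=np.arctan2(h,c[2]);return np.array([s["cx"]+f*a*c[0]/h,s["cy"]+f*a*c[1]/h])
E
python3 - <<'E'
from h import *
np.set_printoptions(precision=3,suppress=True)
t=snapshot("top");s=snapshot("scene")
T=lambda x,y:ray(t,220+x/3.636,115+y/3.636)
S=lambda x,y:ray(s,205+x/3.077,185+y/3.077)
c=[plane(T(*p),153) for p in[(91,41),(713,125),(678,440),(48,360)]];print("lid",*c)
ey=(c[0]-c[1])+(c[3]-c[2]);ey/=np.linalg.norm(ey);ex=np.array([ey[1],-ey[0],0])
ctr=sum(c)/4; O=ctr+ex*(102-93.5);O[2]=0
print("sizes",np.linalg.norm(c[0]-c[1]),np.linalg.norm(c[3]-c[0]),"yaw",np.arctan2(ex[1],ex[0]),np.arctan2(*(c[1]-c[2])[1::-1]),np.arctan2(*(c[0]-c[3])[1::-1]),"O",O)
W=lambda x,y,z:O+x*ex+y*ey+np.array([0,0,z])
loc=lambda p:np.array([(p-O)@ex,(p-O)@ey,p[2]])
print("pulls",W(-137,125,147),W(-137,-125,147), [loc(plane(T(*p),147)) for p in[(82,433),(192,443),(517,487),(628,500)]])
print("handle",loc(plane(T(391,493),133)),plane(T(391,493),133),"hinge",W(-100,-178,112))
tip=tri(T(740,480),S(63,97));print("tip",loc(tip),"piv",loc(plane(T(740,135),147)))
piv=tri(T(740,135),S(205,415));print(loc(piv))
d=loc(tip);print("angle",np.arctan2(d[2]-147,85-d[0]),np.hypot(d[2]-147,85-d[0]))
# others
print("bowl",plane(ray(t,224,259),22),"glue",plane(ray(t,193,190),118),"tool px")
E
```

```text
lid [813.474 130.556 153.   ] [ 764.409 -228.475  153.   ] [ 581.454 -204.468  153.   ] [629.229 154.64  153.   ]
sizes 362.36830856586204 185.81243043991412 yaw -0.13404007896272951 -0.130474315090631 -0.12997846529671322 O [705.565 -38.072   0.   ]
pulls [586.499 104.115 147.   ] [ 553.089 -143.643  147.   ] [array([-139.791,  156.998,  147.   ]), array([-137.486,   94.185,  147.   ]), array([-138.876,  -93.627,  147.   ]), array([-138.196, -158.019,  147.   ])]
handle [-150.801  -22.834  133.   ] [553.065 -40.548 133.   ] hinge [ 582.674 -201.112  112.   ]
tip [-125.305 -196.567  237.84 ] piv [  81.781 -198.487  147.   ]
[  80.542 -195.356  153.436]
angle 0.4077364314906884 229.08478783440782
bowl [539.629 196.734  22.   ] glue [685.649 246.061 118.   ] tool px
```

```bash
python3 -m pendant '[[0.6,0.308,-0.254,-0.052,0],[0.6,0.308,-0.254,-0.052,0],[0.6,0.308,-0.254,-0.052,0],[0.6,0.308,-0.254,-0.052,0],[0.6,0.308,-0.254,-0.052,0]]'
cat >> h.py <<'E'
O=np.array([705.6,-38.1,0]);YAW=-0.132
ex=np.array([np.cos(YAW),np.sin(YAW),0]);ey=np.array([-ex[1],ex[0],0])
W=lambda x,y,z:O+x*ex+y*ey+np.array([0,0,z])
loc=lambda p:np.array([(p-O)@ex,(p-O)@ey,p[2]])
def go(X,yaw):
    p,Q,o=tool();d=Q.T@(np.array(X)-p)/1000;y0=np.arctan2(Q[1,0],Q[0,0])
    t=-(yaw-y0);print("at",p.round(1),"yaw",round(y0,3),"d",d.round(4),"turn",round((t+np.pi)%(2*np.pi)-np.pi,3),"dist",round(float(np.linalg.norm(d)),3))
E
python3 -c "
from h import *
go([540,-43,255],-0.06)"
```

```text
time: 0.88
position: [359.9, -227.3, 289.1]
tool_rot: [0.0, 0.979, 0.202, 0.0]
wrist_force: [1.6, -0.4, 0.7]
grip_width: 51.2
grasp_force: 0.0
at [ 359.9 -227.3  289.1] yaw 0.407 d [ 0.2383 -0.0979  0.0341] turn 0.467 dist 0.26
```

```bash
python3 -m pendant '[[0.6,0.05,-0.03,0,0.12],[0.6,0.1,-0.05,0.01,0.24],[0.6,0.15,-0.065,0.02,0.36],[0.6,0.2,-0.083,0.03,0.467],[0.6,0.238,-0.098,0.034,0.467]]'
python3 -m pendant '[[0.6,0,0,0,0],[0.6,0,0,0,0]]'
python3 -c "
from h import *
p,Q,o=tool();s=snapshot('wrist');cv2.imwrite('pics/w1.png',s['color'][:,:,::-1])
go([540,-43,255],-0.06)
for n,X in dict(handtop=W(-148,-25,135),handlow=W(-148,-25,61),hinge=W(-100,-178,141),pullR=W(-137,-125,147),tip=W(-125,-196,238)).items():print(n,proj_w(s,X,(p,Q)).round(0))
"
```

```text
time: 1.5
position: [540.1, -43.0, 253.9]
tool_rot: [-0.0, 1.0, -0.03, -0.0]
wrist_force: [-0.0, -1.0, -0.0]
grip_width: 51.2
grasp_force: 0.0
time: 1.75
position: [538.6, -44.9, 254.5]
tool_rot: [0.0, 1.0, -0.029, -0.0]
wrist_force: [-1.0, 0.2, 0.3]
grip_width: 51.0
grasp_force: 0.0
at [538.6 -45.2 254.7] yaw -0.06 d [ 0.0013 -0.0023 -0.0003] turn 0.0 dist 0.003
handtop [322. 216.]
handlow [323. 195.]
hinge [538. 171.]
pullR [470. 216.]
tip [640. 248.]
```

View pics/w1.png

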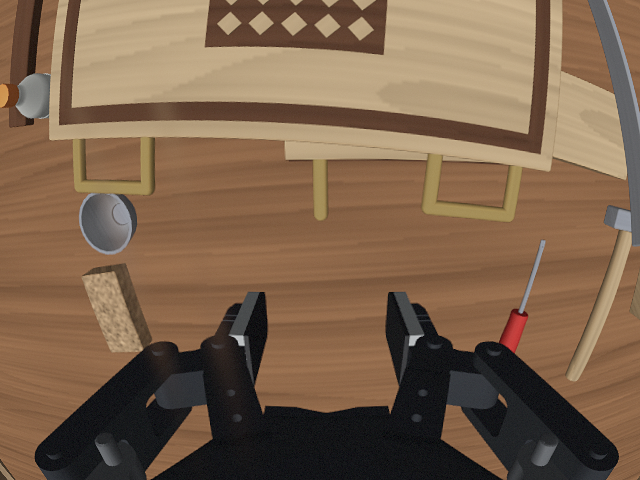

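The wrist view shows the handle's top end at about (320,214), the right pull's bar centre near (468,212) and the left one near (115,187). The gauge blade is clear on the right. All of this agrees with my estimates.

Run:
```python
from h import *
p,Q,o=tool();s=snapshot('wrist')
for n,u,v,z in[("h",320,213,135),("pL",114.5,187,147),("pR",468.5,212,147),("FR",550,170,153),("FL",50,138,153)]:
    X=plane(ray(s,u,v,(p,Q)),z);print(n,X.round(1),loc(X).round(1))
    if n=="h":
        d=loc(X)-[-100,-178,0];th=np.arctan2(-d[0],d[1])-np.arctan2(38,155);print("th",th,np.hypot(d[0],d[1]));H=X
go([H[0],H[1],200],YAW+th);go([H[0],H[1],114],YAW+th)
```

```text
h [557.5 -42.5 135. ] [-146.2  -23.9  135. ]
th 0.0507977985848701 160.9244653746321
pL [590.2 102.1 147. ] [-132.9  123.8  147. ]
pR [ 555.9 -143.2  147. ] [-134.5 -123.9  147. ]
FR [ 585.3 -204.4  153. ] [ -97.4 -180.7  153. ]
FL [634.7 153.4 153. ] [-95.5 180.5 153. ]
at [538.6 -45.4 254.8] yaw -0.06 d [ 0.0188 -0.004   0.0548] turn 0.021 dist 0.058
at [538.6 -45.4 254.8] yaw -0.06 d [ 0.0187 -0.004   0.1408] turn 0.021 dist 0.142
```

```bash
python3 -m pendant '[[0.6,0.017,-0.003,0.01,0.02],[0.6,0.017,-0.003,0.06,0.02],[0.6,0.017,-0.003,0.11,0.02],[0.6,0.017,-0.003,0.138,0.02],[0.6,0.017,-0.003,0.138,0.02]]'
python3 -m pendant '[[0,0,0,0,0],[0,0,0,0,0],[0,0,0,0,0],[0,0,0,0,0]]' 40
```

```text
time: 2.48
position: [555.0, -43.3, 115.5]
tool_rot: [-0.0, 0.999, -0.04, -0.002]
wrist_force: [-0.1, -0.8, -0.2]
grip_width: 51.2
grasp_force: 0.0
time: 2.98
position: [556.9, -42.0, 118.2]
tool_rot: [-0.0, 0.999, -0.039, 0.001]
wrist_force: [-0.1, 7.2, 5.7]
grip_width: 9.1
grasp_force: 39.1
```

```bash
python3 -m pendant '[[0,-0.018,0.006,0,-0.12],[0,-0.036,0.0135,0,-0.24],[0,-0.052,0.023,0,-0.36],[0,-0.067,0.035,0,-0.48],[0,-0.081,0.0485,0,-0.6]]'
python3 -c "
from h import *
p,Q,o=tool();l=loc(p);d=l-[-100,-178,0];print(l.round(1),np.hypot(d[0],d[1]),np.arctan2(-d[0],d[1])-np.arctan2(38,155),np.arctan2(Q[1,0],Q[0,0])-YAW,o['wrist_force'],o['grasp_force'],o['grip_width'])"
```

```text
time: 3.6
position: [473.0, -85.7, 118.2]
tool_rot: [0.002, 0.966, 0.26, 0.002]
wrist_force: [10.3, -8.9, -4.7]
grip_width: 9.0
grasp_force: 39.4
[-224.3  -77.8  118.2] 159.65607684834967 0.6521540810581901 0.6575132930608834 [10.33516036 -8.94183733 -4.71481961] 39.37444567680359 8.96738826797722
```

```bash
python3 -m pendant '[[0,-0.018,0.006,0,-0.12],[0,-0.036,0.0135,0,-0.24],[0,-0.052,0.023,0,-0.36],[0,-0.067,0.035,0,-0.48],[0,-0.081,0.0485,0,-0.6]]'
python3 -m pendant '[[0,0,0,0,0],[0.5,0,0,0,0],[0.5,0,0,0,0],[0.5,0,0,0,0]]'
python3 -c "
from h import *
p,Q,o=tool();l=loc(p);d=l-[-100,-178,0];print(l.round(1),np.hypot(d[0],d[1]),np.arctan2(-d[0],d[1])-np.arctan2(38,155),np.arctan2(Q[1,0],Q[0,0])-YAW,o['wrist_force'],o['grasp_force'],o['grip_width'])"
```

```text
time: 4.22
position: [428.9, -169.1, 118.3]
tool_rot: [0.004, 0.846, 0.533, 0.003]
wrist_force: [25.8, -3.1, -17.1]
grip_width: 8.7
grasp_force: 39.5
time: 4.72
position: [425.4, -166.9, 116.9]
tool_rot: [0.0, 0.847, 0.532, 0.0]
wrist_force: [-0.5, 0.0, -0.4]
grip_width: 42.7
grasp_force: 0.0
[-260.8 -164.6  116.9] 161.34577393417106 1.2472505603102515 1.2529642333374058 [-0.50923474  0.03817107 -0.42802684] 0.0 42.673856747917185
```

```bash
python3 -m pendant '[[0.5,0,0,-0.06,0],[0.5,0,0,-0.12,0],[0.5,0,0,-0.15,0],[0.5,0,0,-0.15,0]]'
python3 -c "
from h import *
go([588,103,255],YAW+np.pi/2)"
```

```text
time: 5.22
position: [426.1, -167.3, 268.8]
tool_rot: [0.002, 0.847, 0.532, 0.001]
wrist_force: [0.0, -0.0, -0.1]
grip_width: 42.9
grasp_force: 0.0
at [ 426.1 -167.3  268.8] yaw 1.121 d [0.3138 0.0282 0.0138] turn -0.318 dist 0.315
```

```bash
python3 -m pendant '[[0.3,0.06,0.006,0,-0.08],[0.3,0.12,0.012,0,-0.16],[0.3,0.18,0.018,0,-0.24],[0.3,0.24,0.022,0,-0.318],[0.3,0.3,0.027,0.014,-0.318]]'
python3 -m pendant '[[0.3,0.014,-0.003,0,0],[0.3,0.014,-0.003,0,0],[0.3,0.014,-0.003,0,0]]'
python3 -c "
from h import *
p,Q,o=tool();s=snapshot('wrist');cv2.imwrite('pics/w2.png',s['color'][:,:,::-1])
go([588,103,255],YAW+np.pi/2);print(o['grip_width'])
for n,X in dict(L=W(-136,125,147),R=W(-136,-125,147)).items():print(n,proj_w(s,X,(p,Q)).round(0))
t=snapshot('top');cv2.imwrite('pics/t2.png',t['color'][:,:,::-1])
"
```

```text
time: 5.85
position: [581.0, 93.3, 251.9]
tool_rot: [0.0, 0.752, 0.659, -0.0]
wrist_force: [-0.0, -0.3, 1.0]
grip_width: 25.5
grasp_force: 0.0
time: 6.22
position: [578.8, 104.4, 252.8]
tool_rot: [0.0, 0.753, 0.659, -0.0]
wrist_force: [0.6, 0.0, -0.5]
grip_width: 25.5
grasp_force: 0.0
at [578.9 104.3 252.9] yaw 1.437 d [-0.0001  0.0092 -0.002 ] turn -0.001 dist 0.009
25.5218681646731
L [337. 243.]
R [333. 480.]
```

View pics/w2.png

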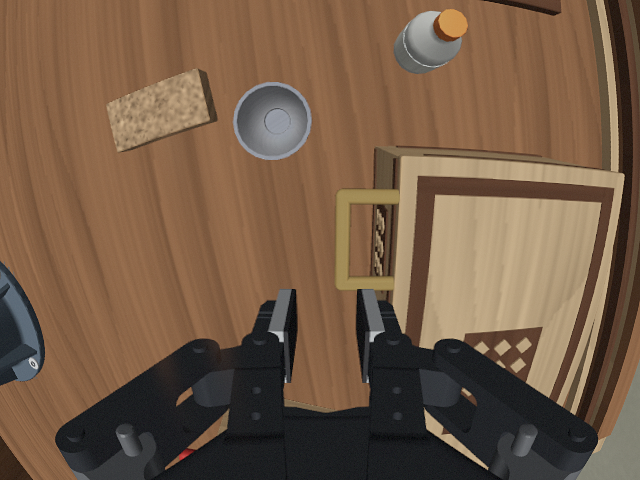

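View pics/t2.png

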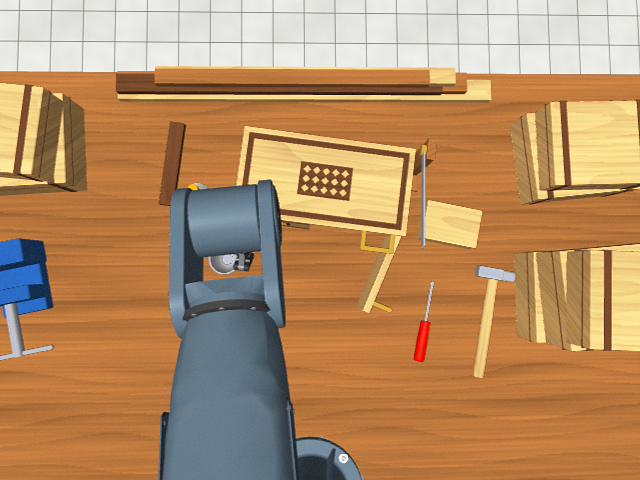

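The wrist view shows the left pull's bar centred at (343,240) with the lid edge at x≈400. The top view shows the door standing open (free end near (365,310)) and the bystanders unmoved.

Run:
```python
from h import *
p,Q,o=tool();s=snapshot('wrist')
X=plane(ray(s,343,240,(p,Q)),147);print(X.round(1),loc(X).round(1))
E=plane(ray(s,401,240,(p,Q)),153);print(loc(E).round(1))
go([X[0],X[1],147],YAW+np.pi/2)
```

```text
[591.8 104.8 147. ] [-131.7  126.7  147. ]
[-94.3 128.5 153. ]
at [579.1 104.5 253.1] yaw 1.437 d [0.002  0.0125 0.1061] turn -0.002 dist 0.107
```

```bash
python3 -m pendant '[[0.3,0.001,0.010,0,0],[0.3,0.001,0.010,0.04,0],[0.3,0.001,0.010,0.065,0],[0.3,0.001,0.010,0.075,0],[0.3,0.001,0.010,0.075,0]]'
python3 -c "
from h import *
p,Q,o=tool();s=snapshot('wrist');cv2.imwrite('pics/w3.png',s['color'][180:420,200:520,::-1])
print(loc(p).round(1),o['wrist_force'])"
```

```text
time: 7.0
position: [589.5, 105.1, 177.7]
tool_rot: [-0.0, 0.752, 0.659, -0.0]
wrist_force: [-0.5, -0.4, -0.2]
grip_width: 25.7
grasp_force: 0.0
[-134.   126.7  177.7] [-0.4924353  -0.35569952 -0.15487971]
```

View pics/w3.png

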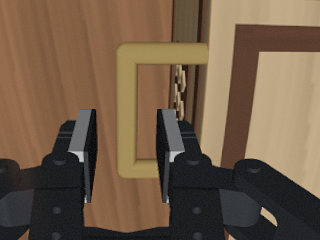

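The bar (full-image x≈328) sits midway between the finger pads (≈327), so I can descend straight.

```bash
python3 -m pendant '[[0.3,0,0,0.015,0],[0.3,0,0,0.031,0],[0.3,0,0,0.031,0]]'
python3 -m pendant '[[0,0,0,0,0],[0,0,0,0,0],[0,0,0,0,0],[0,0,0,0,0]]' 50
python3 -c "
from h import *
print(loc(tool()[0]).round(1))"
```

```text
time: 7.42
position: [588.4, 105.2, 145.0]
tool_rot: [-0.001, 0.752, 0.659, -0.001]
wrist_force: [-0.7, -0.3, 0.6]
grip_width: 25.7
grasp_force: 0.0
time: 7.92
position: [589.4, 105.3, 146.8]
tool_rot: [0.0, 0.752, 0.659, 0.0]
wrist_force: [1.6, -0.4, -2.0]
grip_width: 7.8
grasp_force: 48.7
[-134.1  126.9  146.8]
```

```bash
python3 -m pendant '[[0,0,0.0004,-0.0133,0],[0,0,0.0016,-0.0266,0],[0,0,0.0036,-0.0397,0],[0,0,0.0064,-0.0528,0],[0,0,0.0099,-0.0656,0]]'
python3 -m pendant '[[0,0,0.0034,-0.0105,0],[0,0,0.0076,-0.0208,0],[0,0,0.0076,-0.0208,0],[0,0,0.0076,-0.0208,0]]'
python3 -c "
from h import *
p,Q,o=tool();print(loc(p).round(1),o['wrist_force'])
s=snapshot('scene');cv2.imwrite('pics/s3.png',s['color'][:,:,::-1]);cv2.imwrite('pics/t3.png',snapshot('top')['color'][:,:,::-1])
cv2.imwrite('pics/s3c.png',cv2.resize(s['color'][150:350,190:470,::-1],None,fx=2.857,fy=2.857,interpolation=cv2.INTER_CUBIC))"
```

```text
time: 8.55
position: [599.0, 104.0, 213.1]
tool_rot: [-0.0, 0.752, 0.659, -0.0]
wrist_force: [3.0, 1.0, -2.9]
grip_width: 7.8
grasp_force: 48.8
time: 9.05
position: [606.0, 103.1, 233.2]
tool_rot: [-0.001, 0.752, 0.659, -0.001]
wrist_force: [-5.1, 0.3, -1.2]
grip_width: 7.8
grasp_force: 48.9
[-117.3  126.8  233.2] [-5.08664373  0.25277339 -1.17309722]
```

View pics/s3c.png

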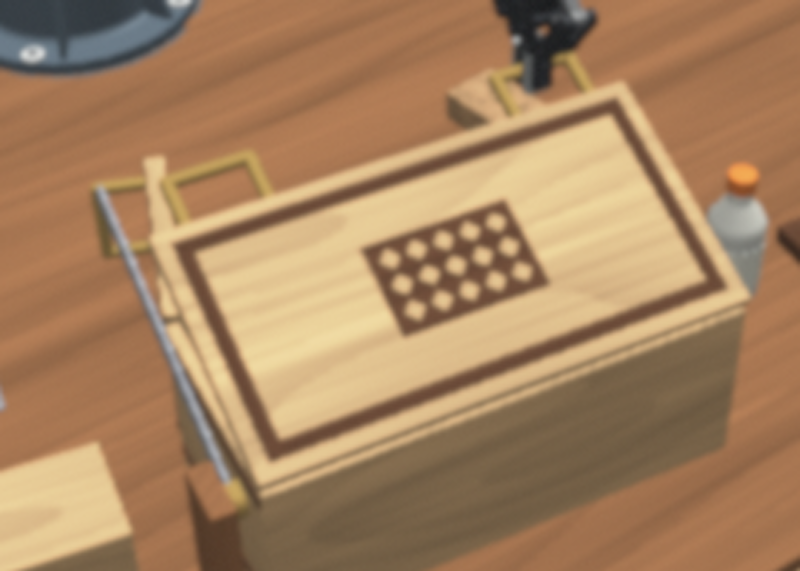

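The lid is up at about 0.40 rad and held. The gauge tip is at crop (100,187) and the lid's front right corner at (155,240). I'll fit lines to the blade and to the lid's inlay border, using the shut-lid picture to calibrate.

```bash
cat > ang.py <<'E'
from h import *
s=snapshot("scene")
def yplane(r,yl):
    a=(loc(r[0])[1]-yl);b=r[1]@ey;return loc(r[0]-r[1]*a/b)
def fit(P,yl):   # rows of (u,v)-> slope angle in plane y=yl
    P=np.array(P,float)
    for _ in range(3):
        c=np.polyfit(P[:,1],P[:,0],1);e=np.abs(P[:,0]-np.polyval(c,P[:,1]));P=P[e<max(.7,2*e.std())]
    v0,v1=P[:,1].min(),P[:,1].max();A,B=[yplane(ray(s,np.polyval(c,v),v),yl) for v in(v0,v1)]
    return np.arctan2(A[2]-B[2],B[0]-A[0]),A.round(1),B.round(1),len(P),e.std()
def blade(im,v0,v1,ends):
    L=[]
    for v in range(v0,v1):
        uc=int(np.interp(v,[e[1] for e in ends],[e[0] for e in ends]));r=im[v,uc-9:uc+10].astype(float)
        w=np.clip(r[:,2]-r[:,0]+10,0,None);w*= w>20
        if w.sum()>0:L.append((uc-9+(w*np.arange(19)).sum()/w.sum(),v))
    return L
def border(im,v0,v1,ends):
    L=[]
    for v in range(v0,v1):
        uc=int(np.interp(v,[e[1] for e in ends],[e[0] for e in ends]));r=im[v,uc-7:uc+8].astype(float).sum(1)
        g=np.convolve(r,[1,0,-1],'same')[1:-1];g=np.clip(-g,0,None);k=g.argmax();q=g[max(0,k-1):k+2]
        L.append((uc-7+1+max(0,k-1)+(q*np.arange(len(q))).sum()/q.sum(),v))
    return L
E
python3 - <<'E'
from ang import *
i0=cv2.imread("pics/scene0.png")[:,:,::-1];i1=cv2.imread("pics/s3.png")[:,:,::-1]
be=[(225.5,217),(271,322)]
print("blade0",fit(blade(i0,220,312,be),-197));print("blade1",fit(blade(i1,220,312,be),-197))
c1=lambda x,y:(190+x/2.857,150+y/2.857);c0=lambda x,y:(205+x/3.077,185+y/3.077)
print("lid0",fit(border(i0,260,305,[c0(150,218),c0(245,386)]),-170))
print("lid1",fit(border(i1,239,308,[c1(178,247),c1(270,458)]),-170))
E
```

```text
Traceback (most recent call last):
  File "ang.py", line 8, in fit
    c=np.polyfit(P[:,1],P[:,0],1);e=np.abs(P[:,0]-np.polyval(c,P[:,1]));P=P[e<max(.7,2*e.std())]
                 ~^^^^^
IndexError: too many indices for array: array is 1-dimensional, but 2 were indexed
```

```bash
sed -i 's/w=np.clip(r\[:,2\]-r\[:,0\]+10,0,None);w\*= w>20/w=np.clip(r[:,2]-r[:,0]+30,0,None);w*=w>0/' ang.py
python3 - <<'E'
from ang import *
i0=cv2.imread("pics/scene0.png")[:,:,::-1];i1=cv2.imread("pics/s3.png")[:,:,::-1]
print((i1[235:300:20,225:270:3,2].astype(int)-i1[235:300:20,225:270:3,0]))
be=[(225.5,217),(271,322)]
print("blade0",fit(blade(i0,220,312,be),-197));print("blade1",fit(blade(i1,220,312,be),-197))
c1=lambda x,y:(190+x/2.857,150+y/2.857);c0=lambda x,y:(205+x/3.077,185+y/3.077)
print("lid0",fit(border(i0,260,305,[c0(150,218),c0(245,386)]),-170))
print("lid1",fit(border(i1,239,308,[c1(178,247),c1(270,458)]),-170))
E
```

```text
[[-67 -60 -21 -18 -96 -93 -81 -81 -83 -59 -51 -49 -51 -56 -69]
 [-90 -91 -91 -89 -82  -7 -24 -80 -82 -82 -80 -78 -50 -57 -82]
 [-84 -83 -83 -84 -84 -83 -82 -76   0 -30 -80 -82 -82 -81 -83]
 [-87 -84 -85 -89 -90 -89 -87 -86 -86 -59 -38   6 -14 -61 -82]]
blade0 (np.float64(0.4005150481454681), array([-116.9, -197. ,  236. ]), array([  62.6, -197. ,  160. ]), 92, np.float64(0.07551637438504007))
blade1 (np.float64(0.3922105075656132), array([-118.2, -197. ,  234.9]), array([  62.7, -197. ,  160.1]), 92, np.float64(0.08689708112712717))
lid0 (np.float64(0.015066446123039869), array([ -66.7, -170. ,  162.5]), array([  58.8, -170. ,  160.6]), 45, np.float64(0.13157727973236358))
lid1 (np.float64(0.40534380274554), array([ -56.9, -170. ,  224.3]), array([  74.3, -170. ,  168. ]), 69, np.float64(0.11430843607970964))
```

The lid (image line 0.405, kinematics 0.400) and the blade (0.392–0.400) agree to within about 0.01 rad. The door is still open in the same picture, and the grip is steady at 49 N. I'll settle briefly and hand in.

```bash
python3 -m pendant '[[0,0,0,0,0],[0,0,0,0,0],[0,0,0,0,0],[0,0,0,0,0]]' && python3 -c "
from cell import finish_job
print(finish_job())"
```

```text
time: 9.75
position: [606.0, 103.0, 233.1]
tool_rot: [-0.001, 0.752, 0.659, -0.001]
wrist_force: [-5.1, 0.7, -1.6]
grip_width: 7.9
grasp_force: 48.9
the job is handed in; nothing more can be done
None
```

I handed the job in at 9.75 s with the door standing open at about 71 degrees and the lid held by its left pull at about 0.40 rad, within roughly 0.01 rad of the gauge arm by my measurements; `finish_job()` returned no verdict.

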